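# Fit the pointed bit in the bench collet

### The arm

A 6-joint arm with a two-finger parallel gripper is mounted at the origin on a cart in front of the work surface, level with it; the furniture and walls round the work are solid. World frame = base frame: x ahead of the robot, y to its left, z up, the work surface at z = 0. Lengths are in m, angles in rad, forces in N, time in s.
With the tool pointing down it reaches from about 0.25 to 0.725 m from the base axis. Payload 4 kg.
Tool frame: the origin (TCP) lies on the mounting face of the last link; the fingertips stand 173 mm ahead of it and the grasp point (between the pads) lies 155 mm ahead of it (arm.tips_ahead is the x of the fingertips in the tool frame, in m); x points along the fingers, z is the direction in which the jaws open and shut, and the axes are right-handed (so a half turn about x gives the same grasp; the last joint's range is limited). The gripper opens to 85 mm and grips with 20 to 120 N. Pads are 22 mm wide; open, the fingers measure 114 mm over their backs; the gripper's body (76 mm by 85 mm) begins 54 mm behind the grasp point. The pads swing forward as they close: fully open they stand 13 mm farther back than shut.
Start: joints at [1.153, 0.241, 0.005, 1.335, 0, 1.571], TCP at [0.203, 0.457, 0.405] pointing down, gripper open.
Joint ranges: [-2.72, 2.72], [-1.05, 1.87], [-1.09, 1.28], [-1.99, 2.15], [-1.42, 1.44], [-3.14, 3.14]. Speed limits (rad/s): [2.79, 2.79, 3.14, 3.14, 3.14, 3.14].

### API

Orientations are given as a unit quaternion [w, x, y, z].
In Python, from rig import arm, imaging gives the robot as it stands.
- The arm moves only by the tool step_arm, never from a script. Its argument "steps" is text: rows parted by semicolons, each of 5 numbers parted by spaces: the shift along the tool's x, y, z in cm, then the turn about the tool's x in degrees, then the opening, from -1 (shut) to 1 (fully open). A call has 1 to 10 rows; each row is the pose to reach, as a shift and turn from the pose commanded when the call began, along the tool's axes at that moment; what a row does not reach only later rows make up. A row lasts 1/8 s, in which the tool goes at most 62.5 mm and 10.7 degrees, less where a joint would pass 70% of its speed; a pose out of reach is approached as far as the arm can. A call with a gripper value outside its range is refused whole. The fingers move at their own pace and stop on an object; "newtons" is the grip in N (left out, the last holds). Time passes only in rows, so rows that repeat a pose let the fingers close. It gives the time, the measured TCP pose, the force and the opening at its end, in the units of the state.
- arm.sense(): the state, without advancing time (a new reading comes with each control period).
- imaging.camera(name): name is "scene" or "top"; returns the picture (480x640x3 uint8, red, green, blue); there is no depth.
- imaging.camera_info(name): a dict with "vertical_fov" (degrees; the focal length in pixels is half the picture's height over the tangent of half this angle, whatever the lens; pixels are square), "cx", "cy" (the principal point, pixels), "R" (3x3) and "t" (3): a world point X has camera coordinates R X + t. Camera axes: x right, y down, z forward; pixel columns grow to the right and rows downward; lengths in m; the calibration is good to about 2 mm. A picture is of the moment at which its call begins. camera_info takes no time and is no camera call.
- arm.job_done(): hands the job in, once; it reports no verdict.
The state is a dict: "time_s": time; "joint_positions": joint angles; "joint_vel": joint speeds; "joint_torque": joint torques, N m; "ee_pos": TCP position; "tool_rot": TCP orientation; "ft_force": force on the tool from outside, world axes, zero at the start; "moment": the same for the moment, N m; "opening": opening from 0.0 (shut) to 1.0 (fully open).
Only numpy, scipy, OpenCV 4.12 (cv2) and the standard library are available. Lean on these libraries where they do the work, as an engineer would, in place of code of your own. Each camera call takes 0.05 s, during which the arm holds its last target.

### The job

Take the pointed steel bit from the grey block, set its shank fully home in the collet of the bench holder (shoulder down on the collet's face), let go of it, and then turn the round knurled nut clockwise until the collet grips the shank firmly. Feel your way into the hole without pressing hard, do not overtighten, and leave the disc-headed bit, the flask and the beaker where they stand.

Things in the scene. Friction and masses are not known exactly. Their poses are not given: they have to be found in the camera images.
- holder: Bench collet holder, bolted down. Origin on its upright axis at the bench top. Base plate 110x110x12 mm, column 42 mm in diameter, on it a round knurled nut, above the nut the flange of a collet with an upright bore. Pressing the bit on it with more than 25 N before the bit is home damages it; so does jaw force of more than 140 N in all on the shank.
- face_mid (a point): Point on the holder's axis at the height of the collet's flat upper face, 102 mm above the bench. Flange 32 mm wide; bore 11.5 mm in diameter, 45 mm deep, no chamfer. The head (collet and nut as one) floats: it sits off this axis by up to 4.5 mm along the holder's x and y each, unmeasured; side forces under 15 N do not shift it. Pressed down it yields 3 mm on a spring (2 to 5 N), then is solid.
- nut_mid (a point): On the holder's axis at half height of the knurled nut, 84 mm above the bench: 48 mm in diameter, 24 mm high, centred on the bore. Starting angle is unknown. Clockwise from above tightens: it runs at 0.15 to 0.4 N m; after 0.3 to 0.9 rad the jaws meet the shank and the torque rises steadily. Firm is 0.15 N m above running, overtight 0.6 N m above; aim for 0.3. It stays where left.
- seat (a point): Point on the holder's axis, 62 mm above the bench: the height of the bit's origin when its shoulder is down on the collet's face.
- bit: The pointed bit: bare steel, 70 mm long, about 60 g, upright in the block. Origin at the centre of its shank's lower end, z along its axis to the point. Shank 10 mm in diameter, 40 mm long, end chamfered 1 mm; shoulder 18 mm in diameter from 40 to 45 mm; plain body 14 mm in diameter from 45 to 62 mm (grip here, from above); blunt cone to 70 mm.
- disc_bit: The other bit, to be left in the block: the same shank and shoulder, but a flat disc 28 mm in diameter and 6 mm thick on top instead of a point. Origin at the lower end of its shank.
- block: Fixed grey block 60 mm (its x) by 150 mm (its y) by 48 mm high, origin at the centre of its underside. Two through holes 12 mm in diameter at y = -40 and +40 mm; a bit stands in each, its shoulder on the block's top. Which bit is in which hole varies.
- conical_flask: Glass conical flask, 92 mm across, 124 mm high, loose bystander; origin at the centre of its underside.
- beaker_250: Glass beaker, 99 mm across, 129 mm high, loose bystander; origin at the centre of its underside.

How it is judged:
On the way:
1. the bit is home in the collet and let go, the nut not yet tight (z of bit in the frame of holder below 0.0645 m and horizontal distance between bit and holder below 0.009 m and contact force between the fingers and bit below 0.1 N and contact force between bit and holder below 15 N), for 0.2 s.
At the end, for the whole second after the job is handed in: The pointed bit stands upright in the collet (within 0.08 rad), at rest, its shank home to within 2.5 mm, and the jaws grip it with more than 25 N in all (z of bit in the frame of holder between 0.055 and 0.0645 m and horizontal distance between bit and holder below 0.009 m and angle between bit's own z axis and vertical below 0.08 rad and contact force between bit and holder above 25 N and linear speed of bit below 0.02 m/s); the robot touches nothing.
It fails at once if the bit is pressed on the holder with more than 25 N before it is home (z of bit in the frame of holder above 0.066 m and contact force between bit and holder above 25 N).
It fails at once if the nut is overtightened: the jaws squeeze the shank with more than 140 N in all (contact force between bit and holder above 140 N).
It fails at once if the disc-headed bit is disturbed (distance of disc_bit from where it was at the start of the episode above 0.02 m).
It fails at once if the flask is pushed (distance of conical_flask from where it was at the start of the episode above 0.03 m).
It fails at once if the beaker is pushed (distance of beaker_250 from where it was at the start of the episode above 0.03 m).
It also fails if it takes over 72 s, if anything falls off the work surface, if the arm or the gripper's body presses on something with over 40 N, if the wrist force passes 120 N, or if a joint passes its speed limit or range.

## Working session

There is one attempt and no reset: what is moved stays moved. The work goes in short steps, Python scripts to look and compute and a tool call to move; the robot and the scene stay as the last step left them, time stands still between calls to the robot, and variables do not carry over. Pictures are saved under pics/ and viewed, and the job is handed in when it is done.

Besides the shell and the picture viewer there is one more tool, called after "Emit:" as a command line: name --argument value ..., lists and objects as JSON in quotes. step_arm: Moves the arm, as the interface text tells. Its arguments: {"type":"object","properties":{"steps":{"type":"string"},"newtons":{"type":"number"}},"required":["steps"]}

```bash
mkdir -p pics; python3 - <<'E'
from rig import arm, imaging
import cv2, numpy as np
for n in ("scene","top"):
    im=imaging.camera(n); cv2.imwrite(f"pics/{n}0.png",im[:,:,::-1])
    i=imaging.camera_info(n); print(n,i)
print(arm.sense(), arm.tips_ahead)
E
```

```text
scene {'vertical_fov': 43.982886955294724, 'cx': 321.1646334176148, 'cy': 246.79861527401508, 'R': array([[ 0.90121741, -0.43331804, -0.00653133],
       [-0.200822  , -0.40422065, -0.89234309],
       [ 0.38402826,  0.80550676, -0.45131048]]), 't': array([-0.52832031,  0.20588387,  1.0367787 ])}
top {'vertical_fov': 48.2194444079177, 'cx': 320.4862835649021, 'cy': 231.53596368076674, 'R': array([[-0.01056858, -0.99993353, -0.00460877],
       [-0.97954581,  0.01127908, -0.20090494],
       [ 0.20094357,  0.00239122, -0.9795999 ]]), 't': array([0.03987052, 0.59058047, 1.27977268])}
{'time_s': 0.1, 'joint_positions': array([ 1.15298858e+00,  2.41348485e-01,  3.86745000e-03,  1.33522979e+00,
       -1.93959702e-05,  1.57079689e+00]), 'joint_vel': array([-0.00148452, -0.00139216,  0.00329794,  0.00172149, -0.0013046 ,
       -0.00113563]), 'joint_torque': array([-9.26563844e-04, -3.73138404e+01,  2.53009880e+01,  1.08436507e-02,
       -5.26223630e-06, -1.64692000e-05]), 'ee_pos': array([0.20278308, 0.45676832, 0.40389951]), 'tool_rot': array([ 0.59225937, -0.38580992,  0.59338685,  0.3850605 ]), 'ft_force': array([-0.77856934, -0.72386627,  0.19875033]), 'moment': array([-0.02788515, -0.00308887,  0.01752442]), 'opening': 1.0018580487822724} 0.1734
```

View pics/scene0.png

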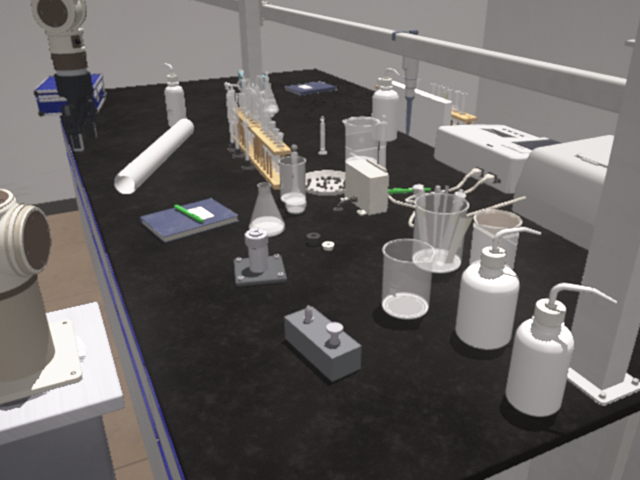

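View pics/top0.png

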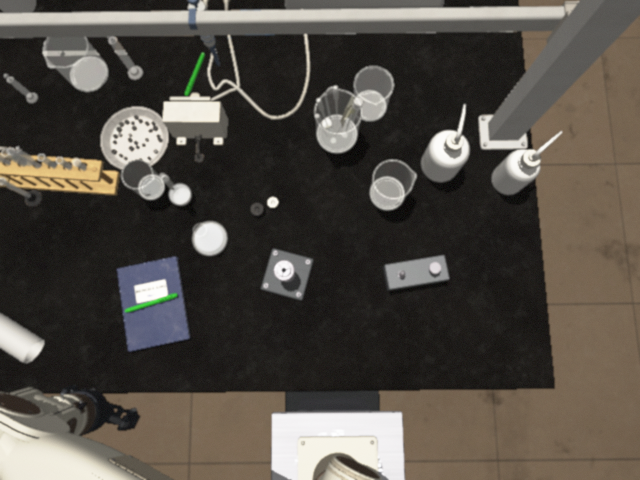

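The scene shows the holder at about (258,258) and the block at (322,342). In the top view the holder is at (286,272), the pointed bit at (402,274) and the disc bit at (435,269). I'll zoom in on these.

```bash
python3 - <<'E'
import cv2, numpy as np
t=cv2.imread("pics/top0.png"); s=cv2.imread("pics/scene0.png")
a=cv2.resize(t[235:310,250:325],(400,400),interpolation=cv2.INTER_CUBIC)
b=cv2.resize(t[240:305,380:455],None,fx=5.333,fy=5.333,interpolation=cv2.INTER_CUBIC)
b=cv2.resize(b,(400,347));b=cv2.copyMakeBorder(b,0,53,0,0,0)
cv2.imwrite("pics/z1.png",np.hstack([a,b]))
a=cv2.resize(s[215:295,220:300],(400,400),interpolation=cv2.INTER_CUBIC)
b=cv2.resize(s[300:380,280:360],(400,400),interpolation=cv2.INTER_CUBIC)
cv2.imwrite("pics/z2.png",np.hstack([a,b]))
E
```

```text
(no output)
```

View pics/z1.png

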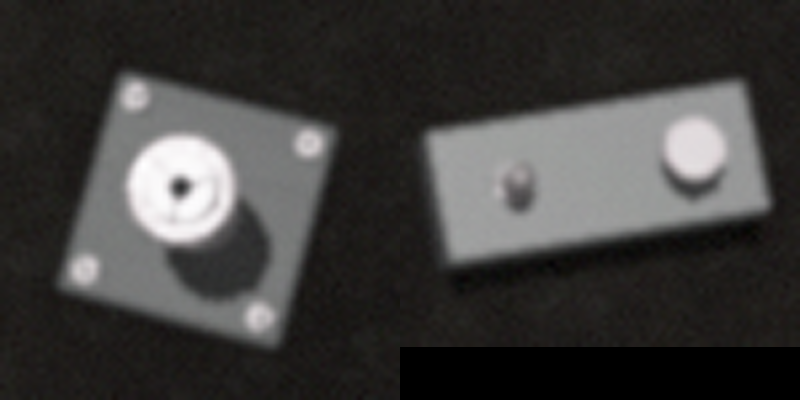

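View pics/z2.png

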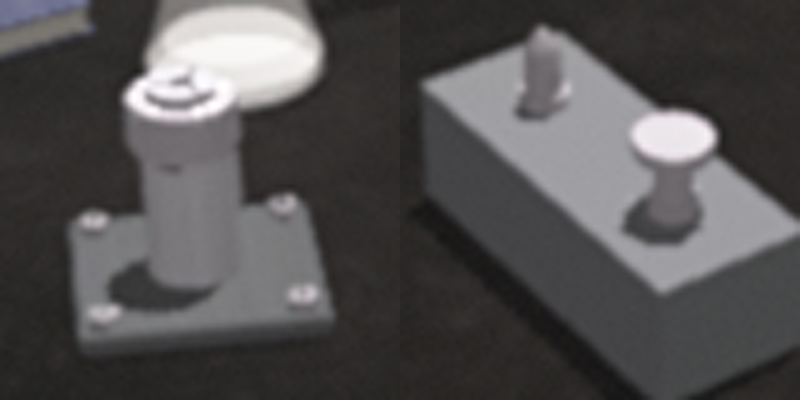

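```bash
cat > h.py <<'E'
from rig import arm, imaging
import cv2, numpy as np
from scipy.optimize import least_squares
def K(n):
    i=imaging.camera_info(n); f=240/np.tan(np.radians(i["vertical_fov"])/2); return i,f
def proj(n,X):
    i,f=K(n); c=np.atleast_2d(X)@i["R"].T+i["t"]; return np.c_[f*c[:,0]/c[:,2]+i["cx"],f*c[:,1]/c[:,2]+i["cy"]]
def back(n,uv,z):
    i,f=K(n); uv=np.atleast_2d(uv); d=np.c_[(uv[:,0]-i["cx"])/f,(uv[:,1]-i["cy"])/f,np.ones(len(uv))]@i["R"]
    o=-i["R"].T@i["t"]; return o+d*((z-o[2])/d[:,2])[:,None]
E
python3 - <<'E'
from h import *
cr=lambda p,o,s:(np.array(p,float)+.5)/s-.5+np.array(o)
print("cams",[-K(n)[0]["R"].T@K(n)[0]["t"] for n in("top","scene")])
s=400/75
hold=cr([[122,72],[337,130],[277,348],[58,288]],[250,235],s)
print("plate",back("top",hold,0.012), back("top",hold,0.012).mean(0))
print("bore",back("top",cr([180,187],[250,235],s),0.102))
print("nutdisc",back("top",cr([181,189],[250,235],s),0.096))
blk=cr([[28,130],[342,80],[370,208],[48,264]],[380,240],s)
B=back("top",blk,0.048);print("blk",B,B.mean(0))
print("disc",back("top",cr([294,148],[380,240],s),0.048+5+0 if 0 else 0.048+0.03))
print("tip",back("top",cr([116,170],[380,240],s),0.078))
hs=400/80
print("scene bore",back("scene",cr([180,92],[220,215],hs),0.102))
print("scene disc",back("scene",cr([674,136],[280-80,300],hs),0.078))
print("scene tip",back("scene",cr([542,29],[280-80,300],hs),0.078))
bs=cr([[422,85],[560,33],[805,225],[660,293]],[200,300],hs);B=back("scene",bs,.048);print(B,B.mean(0))
bs=cr([[70,232],[303,205],[335,318],[80,345]],[220,215],hs);B=back("scene",bs,.012);print(B,B.mean(0))
E
```

```text
cams [array([0.3217599 , 0.03014644, 1.37249947]), array([ 0.11932516, -0.98084047,  0.64817751])]
plate [[0.55874689 0.15754268 0.012     ]
 [0.52929378 0.0539731  0.012     ]
 [0.42538479 0.08317169 0.012     ]
 [0.45490192 0.18720903 0.012     ]] [0.49208185 0.12047412 0.012     ]
bore [[0.49061272 0.12278758 0.102     ]]
nutdisc [[0.49050124 0.1227728  0.096     ]]
blk [[ 0.50920907 -0.12592231  0.048     ]
 [ 0.53115124 -0.27363216  0.048     ]
 [ 0.4709595  -0.28320004  0.048     ]
 [ 0.44666615 -0.13299708  0.048     ]] [ 0.48949649 -0.2039379   0.048     ]
disc [[ 0.49534299 -0.24314443  0.078     ]]
tip [[ 0.48617905 -0.16174541  0.078     ]]
scene bore [[0.4868517  0.11527316 0.102     ]]
scene disc [[ 0.49546297 -0.24122361  0.078     ]]
scene tip [[ 0.48339181 -0.16099452  0.078     ]]
[[ 0.44773607 -0.13289273  0.048     ]
 [ 0.50743037 -0.12335932  0.048     ]
 [ 0.53119063 -0.26873845  0.048     ]
 [ 0.47068863 -0.280337    0.048     ]] [ 0.48926143 -0.20133188  0.048     ]
[[0.45171312 0.1786904  0.012     ]
 [0.55653137 0.15612614 0.012     ]
 [0.52932379 0.05290701 0.012     ]
 [0.42359757 0.07964207 0.012     ]] [0.49029146 0.11684141 0.012     ]
```

```bash
cat >> h.py <<'E'
from scipy.spatial.transform import Rotation as Ro
def st():
    s=arm.sense(); q=s["tool_rot"]; return s,Ro.from_quat([q[1],q[2],q[3],q[0]]).as_matrix()
def plan(xyz,yaw=None):
    s,R=st(); d=R.T@(np.array(xyz)-s["ee_pos"])*100
    z=R[:,2]; cur=np.arctan2(z[1],z[0])
    print("t",round(s["time_s"],2),"pos",s["ee_pos"].round(4),"zyaw",round(np.degrees(cur),2),"xax",R[:,0].round(4),"j",s["joint_positions"].round(3))
    print("F",s["ft_force"].round(2),"M",s["moment"].round(3),"open",round(s["opening"],3))
    print("shift cm",d.round(3))
    if yaw is not None:
        t=-(np.radians(yaw)-cur); t=(t+np.pi/2)%np.pi-np.pi/2   # +x-turn = cw from above
        print("turn deg",np.degrees(t).round(2))
E
python3 -c "
from h import *
plan([0.484,-0.1625,0.30],8.7)
print(st()[1].round(3))"
```

```text
t 0.1 pos [0.2028 0.4568 0.4039] zyaw 66.06 xax [-8.0e-04 -1.8e-03 -1.0e+00] j [ 1.153  0.241  0.004  1.335 -0.     1.571]
F [-0.78 -0.72  0.2 ] M [-0.028 -0.003  0.018] open 1.002
shift cm [ 10.477 -50.83  -45.169]
turn deg 57.36
[[-0.001 -0.914  0.406]
 [-0.002  0.406  0.914]
 [-1.    -0.    -0.002]]
```

Emit:
step_arm --steps "0 -5 -4.5 6 0.2; 0 -10 -9 12 0.2; 0 -15 -13.5 18 0.2; 0 -20 -18 24 0.2; 0 -25 -22.5 30 0.2; 0 -30 -27 36 0.2; 0 -35 -31.5 42 0.2; 0 -40 -36 48 0.2; 0 -45 -40 54 0.2; 0 -50.8 -45.2 57 0.2"

```text
time_s: 1.35
ee_pos: [0.4611, -0.1145, 0.4045]
tool_rot: [0.705, -0.055, 0.705, 0.055]
ft_force: [0.9, 0.3, -0.1]
opening: 0.595
```

```bash
python3 -c "
from h import *
plan([0.484,-0.1625,0.26],8.7)"
```

```text
t 1.35 pos [ 0.4611 -0.1145  0.4045] zyaw 8.92 xax [-0.e+00  4.e-04 -1.e+00] j [-0.243  0.191 -0.058  1.321  0.     1.172]
F [ 0.95  0.35 -0.05] M [ 0.048 -0.099  0.047] open 0.595
shift cm [14.446 -5.107  1.521]
turn deg 0.22
```

Emit:
step_arm --steps "0 0 0 0 0.2; 0 0 0 0 0.2"

```text
time_s: 1.6
ee_pos: [0.4603, -0.1124, 0.404]
tool_rot: [0.704, -0.055, 0.706, 0.056]
ft_force: [0.3, 0.8, -0.8]
opening: 0.596
```

```bash
python3 - <<'E'
from h import *
plan([0.484,-0.1625,0.26],8.7)
im=imaging.camera("top");cv2.imwrite("pics/t1.png",im[200:340,220:480,::-1].repeat(3,0).repeat(3,1))
E
```

```text
t 1.6 pos [ 0.4603 -0.1124  0.404 ] zyaw 9.02 xax [-2.e-03  9.e-04 -1.e+00] j [-0.24   0.19  -0.061  1.322  0.     1.174]
F [ 0.29  0.84 -0.78] M [0.003 0.01  0.006] open 0.596
shift cm [14.39  -5.336  1.584]
turn deg 0.32
```

View pics/t1.png

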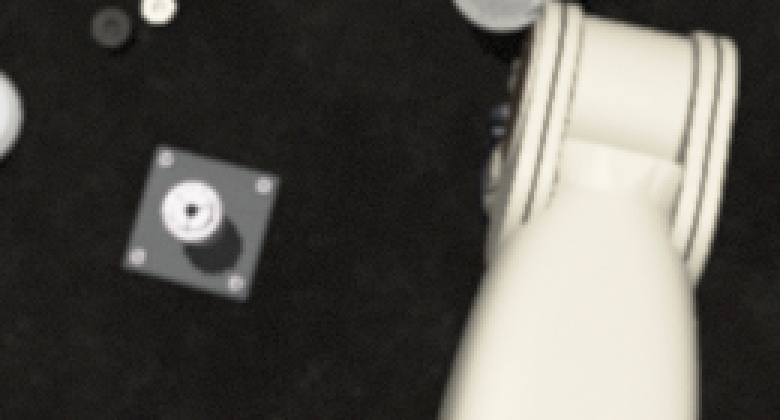

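The arm covers the block in the top view, and the holder is unchanged at (191,210) in the crop. Descending to hover above the bit.

Emit:
step_arm --steps "4 -5.3 1.6 0 0; 9 -5.3 1.6 0 0; 14.4 -5.3 1.6 0 -0.2; 14.4 -5.3 1.6 0 -0.2; 14.4 -5.3 1.6 0 -0.2; 14.4 -5.3 1.6 0 -0.2"

```text
time_s: 2.4
ee_pos: [0.4861, -0.1619, 0.2637]
tool_rot: [0.707, -0.057, 0.703, 0.056]
ft_force: [1.0, -0.7, 0.9]
opening: 0.4
```

```bash
python3 - <<'E'
from h import *
plan([0.484,-0.1625,0.228],8.7)
im=imaging.camera("scene");cv2.imwrite("pics/s1.png",cv2.resize(im[250:390,250:400,::-1],None,fx=4,fy=4,interpolation=cv2.INTER_CUBIC))
E
```

```text
t 2.4 pos [ 0.4861 -0.1619  0.2637] zyaw 9.13 xax [ 0.0053 -0.0017 -1.    ] j [-0.322  0.369 -0.204  0.992  0.     1.09 ]
F [ 1.01 -0.75  0.9 ] M [ 0.036 -0.008  0.039] open 0.4
shift cm [ 3.566 -0.012 -0.237]
turn deg 0.43
```

View pics/s1.png

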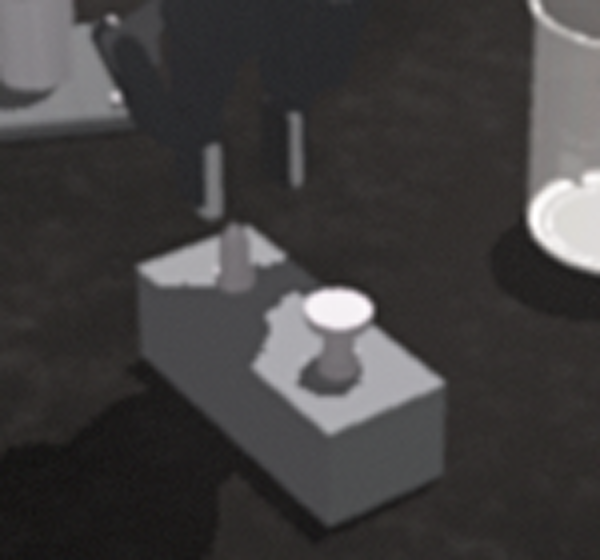

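```bash
python3 - <<'E'
from h import *
s,R=st(); p=s["ee_pos"]
for a in (-.017,0,.017):
  for t in (.165,.17):
    print(a,t,((proj("scene",p+R@[t,0,a])-[250,250])*4).round(0))
print(((proj("scene",[[.484,-.1625,.078],[.484,-.1625,.06]])-[250,250])*4).round(0))
E
```

```text
-0.017 0.165 [[207. 194.]]
-0.017 0.17 [[208. 204.]]
0 0.165 [[240. 182.]]
0 0.17 [[240. 192.]]
0.017 0.165 [[271. 170.]]
0.017 0.17 [[271. 180.]]
[[235. 223.]
 [235. 257.]]
```

Emit:
step_arm --steps "2 0 -0.2 0 -0.2; 3.5 0 -0.2 0.4 -0.2; 3.5 0 -0.2 0.4 -0.2; 3.5 0 -0.2 0.4 -0.2" --newtons 40

```text
time_s: 2.95
ee_pos: [0.4832, -0.1626, 0.2263]
tool_rot: [0.705, -0.054, 0.705, 0.053]
ft_force: [0.4, -0.2, 0.2]
opening: 0.405
```

```bash
python3 - <<'E'
from h import *
plan([0.484,-0.1625,0.228],8.7)
E
```

```text
t 2.95 pos [ 0.4832 -0.1626  0.2263] zyaw 8.66 xax [ 9.e-04 -3.e-04 -1.e+00] j [-0.325  0.41  -0.255  0.905  0.     1.095]
F [ 0.38 -0.15  0.17] M [-0.017 -0.031 -0.058] open 0.405
shift cm [-0.175 -0.004  0.081]
turn deg -0.04
```

Emit:
step_arm --steps "-0.2 0 0.05 0 -0.2; -0.2 0 0.05 0 -1; -0.2 0 0.05 0 -1; -0.2 0 0.05 0 -1; -0.2 0 0.05 0 -1; -0.2 0 0.05 0 -1; -0.2 0 0.05 0 -1" --newtons 40

```text
time_s: 3.82
ee_pos: [0.4832, -0.1625, 0.2284]
tool_rot: [0.705, -0.054, 0.705, 0.053]
ft_force: [-1.6, -0.0, 5.3]
opening: 0.142
```

```bash
python3 - <<'E'
from h import *
plan([0.484,-0.1625,0.228],8.7)
im=imaging.camera("scene");cv2.imwrite("pics/s2.png",cv2.resize(im[250:390,250:400,::-1],None,fx=4,fy=4,interpolation=cv2.INTER_CUBIC))
E
```

```text
t 3.83 pos [ 0.4832 -0.1625  0.2284] zyaw 8.65 xax [ 3.e-04 -7.e-04 -1.e+00] j [-3.240e-01  4.080e-01 -2.520e-01  9.100e-01 -1.000e-03  1.096e+00]
F [-1.62 -0.02  5.35] M [-0.109  0.521 -0.019] open 0.142
shift cm [ 0.04  -0.007  0.077]
turn deg -0.05
```

View pics/s2.png

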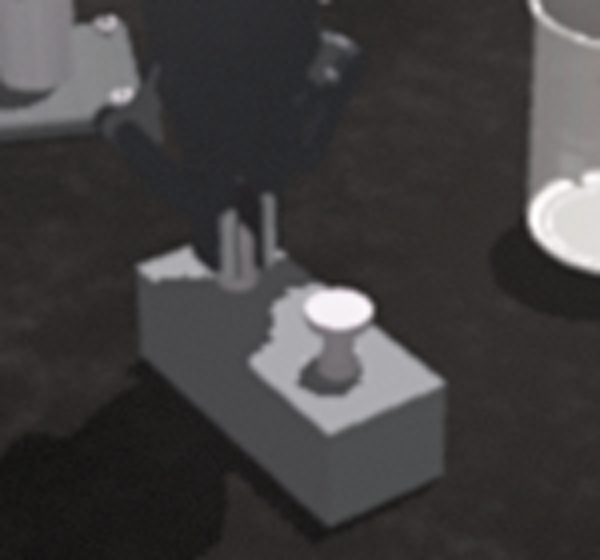

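The fingers hold the bit's body at (240,255), with the disc bit at (338,310) untouched. Lifting.

Emit:
step_arm --steps "-0.5 0 0 0 -1; -1.5 0 0 0 -1; -3 0 0 0 -1; -5 0 0 0 -1; -7 0 0 0 -1; -9 0 0 0 -1; -9 0 0 0 -1" --newtons 40

```text
time_s: 4.75
ee_pos: [0.4842, -0.1626, 0.3202]
tool_rot: [0.707, -0.054, 0.703, 0.053]
ft_force: [-0.5, -0.2, -0.7]
opening: 0.14
```

```bash
python3 - <<'E'
from h import *
plan([0.4905,0.1228,0.32])
im=imaging.camera("scene");cv2.imwrite("pics/s3.png",cv2.resize(im[220:340,250:400,::-1],None,fx=5,fy=5,interpolation=cv2.INTER_CUBIC))
E
```

```text
t 4.75 pos [ 0.4842 -0.1626  0.3202] zyaw 8.67 xax [ 0.005  -0.0016 -1.    ] j [-0.324  0.312 -0.125  1.128  0.     1.095]
F [-0.53 -0.2  -0.67] M [-0.02  -0.016  0.026] open 0.14
shift cm [-2.200e-02  2.812e+01  4.927e+00]
```

View pics/s3.png

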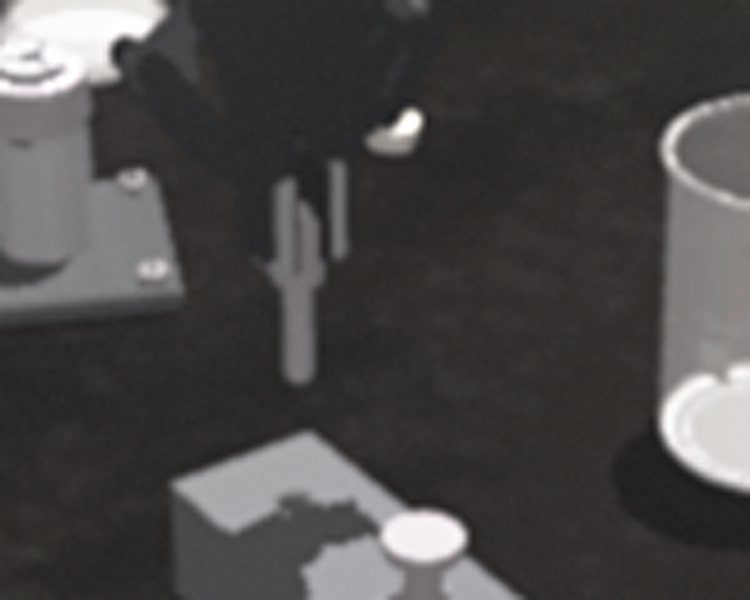

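```bash
python3 - <<'E'
from h import *
s,R=st(); p=s["ee_pos"]
for L in (.2204-.04,.2204):
    print(((proj("scene",p+R@[L,0,0])-[250,220])*5).round(1))
print(((proj("scene",p+[0,0,-.2204])-[250,220])*5).round(1))
plan([0.4905,0.1228,0.336])
E
```

```text
[[291.  280.9]]
[[293.1 379.6]]
[[291.5 379.7]]
t 4.8 pos [ 0.4837 -0.1625  0.3188] zyaw 8.67 xax [ 2.5e-03 -8.0e-04 -1.0e+00] j [-0.324  0.314 -0.127  1.128  0.     1.095]
F [-0.22 -0.05 -2.12] M [0.039 0.061 0.016] open 0.139
shift cm [-1.739 28.094  4.978]
```

Emit:
step_arm --steps "-2 3 0.5 0 -1; -2 8 1.4 0 -1; -2 13 2.3 0 -1; -2 18 3.2 0 -1; -2 23 4 0 -1; -2 27 4.7 0 -1; -2 28.1 4.9 0 -1; -2 28.1 4.9 0 -1; -2 28.1 4.9 0 -1; -2 28.1 4.9 0 -1"

```text
time_s: 6.05
ee_pos: [0.4895, 0.1216, 0.3376]
tool_rot: [0.705, -0.053, 0.705, 0.053]
ft_force: [0.3, -0.4, -1.0]
opening: 0.141
```

```bash
python3 - <<'E'
from h import *
plan([0.4905,0.1228,0.334])
im=imaging.camera("scene");cv2.imwrite("pics/s4.png",cv2.resize(im[180:300,190:340,::-1],None,fx=5,fy=5,interpolation=cv2.INTER_CUBIC))
im=imaging.camera("top");cv2.imwrite("pics/t4.png",cv2.resize(im[220:320,230:350,::-1],None,fx=5,fy=5,interpolation=cv2.INTER_CUBIC))
s,R=st(); p=s["ee_pos"]
for L in (.2204-.04,.2204):
    print(((proj("scene",p+R@[L,0,0])-[190,180])*5).round(1))
print(((proj("scene",[.4905,.1228,.102])-[190,180])*5).round(1))
E
```

```text
t 6.05 pos [0.4895 0.1216 0.3376] zyaw 8.55 xax [-3.e-04 -3.e-04 -1.e+00] j [ 0.244  0.289 -0.109  1.173 -0.     1.665]
F [ 0.31 -0.42 -1.01] M [-0.006 -0.052  0.04 ] open 0.141
shift cm [0.363 0.105 0.116]
[[321.3 139.2]]
[[326.7 225.4]]
[[330.  256.6]]
```

View pics/s4.png

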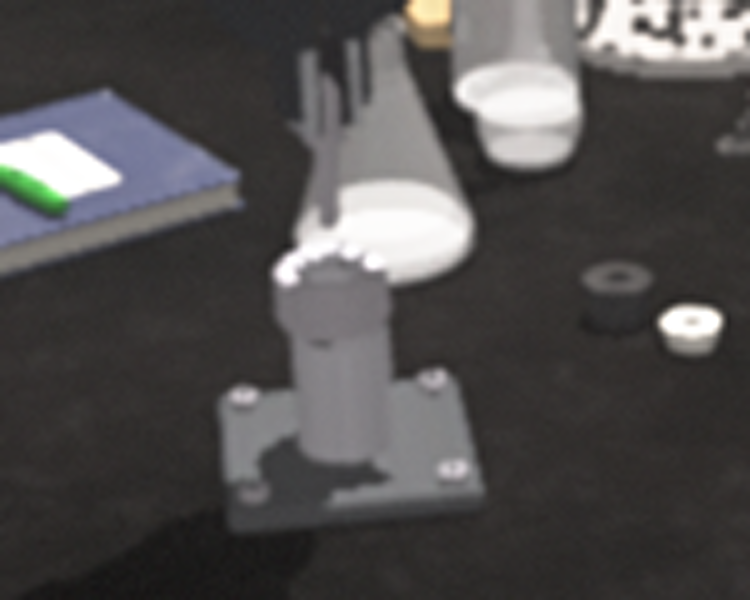

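View pics/t4.png

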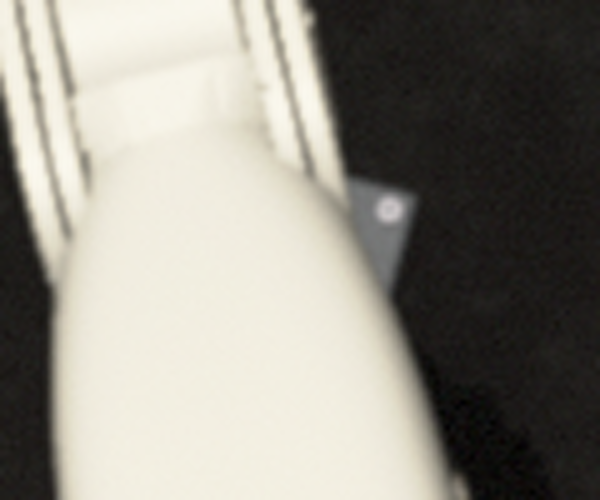

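The bit hangs straight, its shank end at (328,225) just above the collet face, which is centred at about (331,257). The top view is blocked by the arm. Next is a gentle touch-down.

Emit:
step_arm --steps "0.4 0.1 0.12 0 -1; 0.8 0.1 0.12 0 -1; 1.1 0.1 0.12 0 -1; 1.4 0.1 0.12 0 -1; 1.6 0.1 0.12 0 -1; 1.7 0.1 0.12 0 -1; 1.7 0.1 0.12 0 -1"

```text
time_s: 7.02
ee_pos: [0.4905, 0.124, 0.3207]
tool_rot: [0.705, -0.053, 0.705, 0.053]
ft_force: [-1.2, -0.1, -0.9]
opening: 0.139
```

```bash
python3 - <<'E'
from h import *
plan([0.4905,0.1228,0.32])
E
```

```text
t 7.03 pos [0.4905 0.124  0.3207] zyaw 8.66 xax [-0.  0. -1.] j [ 0.248  0.305 -0.134  1.132  0.     1.667]
F [-1.18 -0.07 -0.88] M [ 0.004 -0.02   0.012] open 0.139
shift cm [ 0.07  -0.118 -0.016]
```

Emit:
step_arm --steps "0.1 -0.05 0 0 -1; 0.2 -0.05 0 0 -1; 0.3 -0.05 0 0 -1; 0.3 -0.05 0 0 -1"

```text
time_s: 7.52
ee_pos: [0.4905, 0.1234, 0.3176]
tool_rot: [0.705, -0.053, 0.705, 0.053]
ft_force: [0.0, 0.5, -0.3]
opening: 0.142
```

```bash
python3 - <<'E'
from h import *
plan([0.4905,0.1228,0.32])
E
```

```text
t 7.53 pos [0.4905 0.1234 0.3176] zyaw 8.66 xax [-2.e-04 -0.e+00 -1.e+00] j [ 0.247  0.308 -0.139  1.125  0.     1.666]
F [ 0.05  0.46 -0.29] M [-0.005 -0.014  0.021] open 0.142
shift cm [-0.24  -0.063 -0.011]
```

Emit:
step_arm --steps "0.1 0 0 0 -1; 0.2 0 0 0 -1; 0.3 0 0 0 -1; 0.3 0 0 0 -1"

```text
time_s: 8.02
ee_pos: [0.4905, 0.1234, 0.3146]
tool_rot: [0.705, -0.053, 0.705, 0.053]
ft_force: [-0.3, 0.1, -0.8]
opening: 0.143
```

```bash
python3 - <<'E'
from h import *
plan([0.4905,0.1228,0.32])
im=imaging.camera("scene");cv2.imwrite("pics/s5.png",cv2.resize(im[180:300,190:340,::-1],None,fx=5,fy=5,interpolation=cv2.INTER_CUBIC))
E
```

```text
t 8.03 pos [0.4905 0.1234 0.3146] zyaw 8.66 xax [-3.e-04 -1.e-04 -1.e+00] j [ 0.247  0.31  -0.144  1.117  0.     1.666]
F [-0.28  0.1  -0.78] M [-0.006  0.014 -0.006] open 0.143
shift cm [-0.541 -0.063 -0.011]
```

View pics/s5.png

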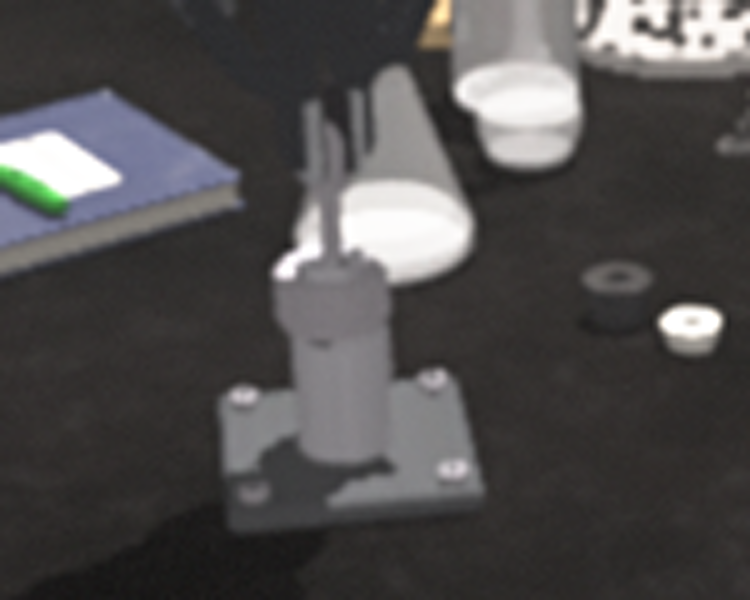

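The shank is inside the bore: it ends about 8 mm below the face with no force. Continuing down in chunks.

Emit:
step_arm --steps "0.15 0 0 0 -1; 0.3 0 0 0 -1; 0.45 0 0 0 -1; 0.6 0 0 0 -1; 0.75 0 0 0 -1; 0.9 0 0 0 -1; 1 0 0 0 -1; 1 0 0 0 -1"

```text
time_s: 9.07
ee_pos: [0.4905, 0.1235, 0.3046]
tool_rot: [0.705, -0.053, 0.705, 0.053]
ft_force: [-0.2, 1.1, -0.8]
opening: 0.14
```

```bash
python3 - <<'E'
from h import *
plan([0.4905,0.1228,0.2835])
E
```

```text
t 9.07 pos [0.4905 0.1235 0.3046] zyaw 8.66 xax [-2.e-04 -1.e-04 -1.e+00] j [ 0.247  0.319 -0.159  1.093 -0.     1.666]
F [-0.15  1.07 -0.77] M [ 0.04   0.015 -0.031] open 0.14
shift cm [ 2.111 -0.065 -0.011]
```

Emit:
step_arm --steps "0.2 0 0 0 -1; 0.4 0 0 0 -1; 0.6 0 0 0 -1; 0.8 0 0 0 -1; 1 0 0 0 -1; 1.2 0 0 0 -1; 1.4 0 0 0 -1; 1.4 0 0 0 -1"

```text
time_s: 10.07
ee_pos: [0.4905, 0.1235, 0.2905]
tool_rot: [0.705, -0.053, 0.705, 0.053]
ft_force: [-0.3, -0.5, -1.0]
opening: 0.143
```

```bash
python3 - <<'E'
from h import *
plan([0.4905,0.1228,0.2835])
E
```

```text
t 10.07 pos [0.4905 0.1235 0.2905] zyaw 8.66 xax [-4.e-04 -1.e-04 -1.e+00] j [ 0.247  0.332 -0.181  1.058 -0.     1.666]
F [-0.27 -0.46 -1.04] M [-0.058  0.122 -0.059] open 0.143
shift cm [ 0.696 -0.065 -0.007]
```

Emit:
step_arm --steps "0.2 0 0 0 -1; 0.4 0 0 0 -1; 0.6 0 0 0 -1; 0.7 0 0 0 -1; 0.75 0 0 0 -1; 0.8 0 0 0 -1; 0.8 0 0 0 -1"

```text
time_s: 10.95
ee_pos: [0.4905, 0.1235, 0.2826]
tool_rot: [0.705, -0.053, 0.705, 0.053]
ft_force: [-2.0, 0.9, 0.5]
opening: 0.137
```

```bash
python3 - <<'E'
from h import *
plan([0.4905,0.1228,0.282])
E
```

```text
t 10.95 pos [0.4905 0.1235 0.2826] zyaw 8.66 xax [-3.e-04  0.e+00 -1.e+00] j [ 0.247  0.34  -0.192  1.039  0.     1.666]
F [-2.02  0.88  0.54] M [ 0.101  0.343 -0.02 ] open 0.137
shift cm [ 0.065 -0.066 -0.006]
```

Emit:
step_arm --steps "0.05 0 0 0 -1; 0.1 0 0 0 -1; 0.1 0 0 0 -1; 0.1 0 0 0 -1"

```text
time_s: 11.45
ee_pos: [0.4905, 0.1235, 0.2818]
tool_rot: [0.705, -0.053, 0.705, 0.053]
ft_force: [-2.8, 0.1, 2.3]
opening: 0.139
```

```bash
python3 - <<'E'
from h import *
plan([0.4905,0.1228,0.282])
im=imaging.camera("scene");cv2.imwrite("pics/s6.png",cv2.resize(im[180:300,190:340,::-1],None,fx=5,fy=5,interpolation=cv2.INTER_CUBIC))
E
```

```text
t 11.45 pos [0.4905 0.1235 0.2818] zyaw 8.66 xax [-1.e-04  1.e-04 -1.e+00] j [ 0.247  0.341 -0.193  1.037  0.     1.666]
F [-2.77  0.08  2.31] M [0.119 0.583 0.005] open 0.139
shift cm [-0.021 -0.067 -0.007]
```

View pics/s6.png

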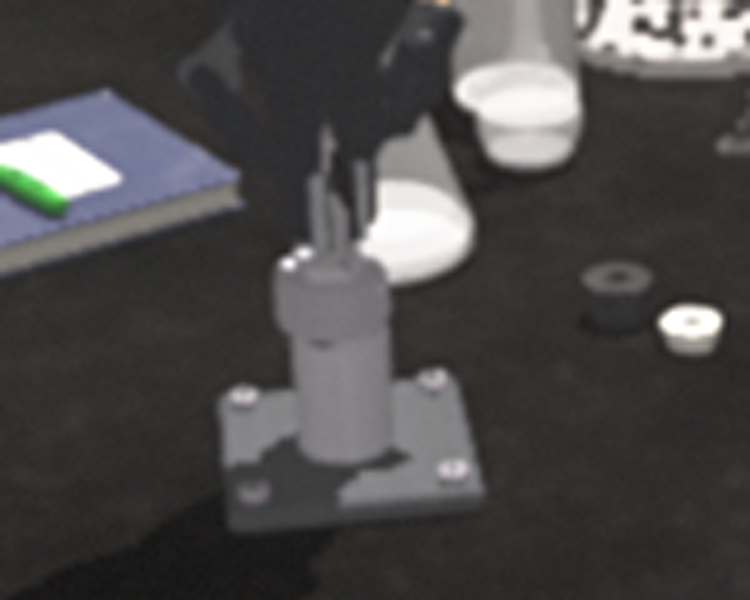

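Contact with the spring is about 3 N with the shoulder on the face. Releasing.

Emit:
step_arm --steps "0 0 0 0 -0.6; 0 0 0 0 -0.4; 0 0 0 0 -0.2; 0 0 0 0 -0.2; 0 0 0 0 -0.2"

```text
time_s: 12.12
ee_pos: [0.4906, 0.1235, 0.2817]
tool_rot: [0.705, -0.053, 0.705, 0.053]
ft_force: [0.1, -1.7, 0.1]
opening: 0.401
```

```bash
python3 - <<'E'
from h import *
plan([0.4905,0.1228,0.282])
im=imaging.camera("scene");cv2.imwrite("pics/s7.png",cv2.resize(im[180:300,190:340,::-1],None,fx=5,fy=5,interpolation=cv2.INTER_CUBIC))
E
```

```text
t 12.12 pos [0.4906 0.1235 0.2817] zyaw 8.66 xax [ 2.e-04 -0.e+00 -1.e+00] j [ 0.247  0.341 -0.193  1.036 -0.     1.666]
F [ 0.05 -1.66  0.06] M [ 0.001 -0.032  0.015] open 0.401
shift cm [-0.028 -0.063 -0.021]
```

View pics/s7.png

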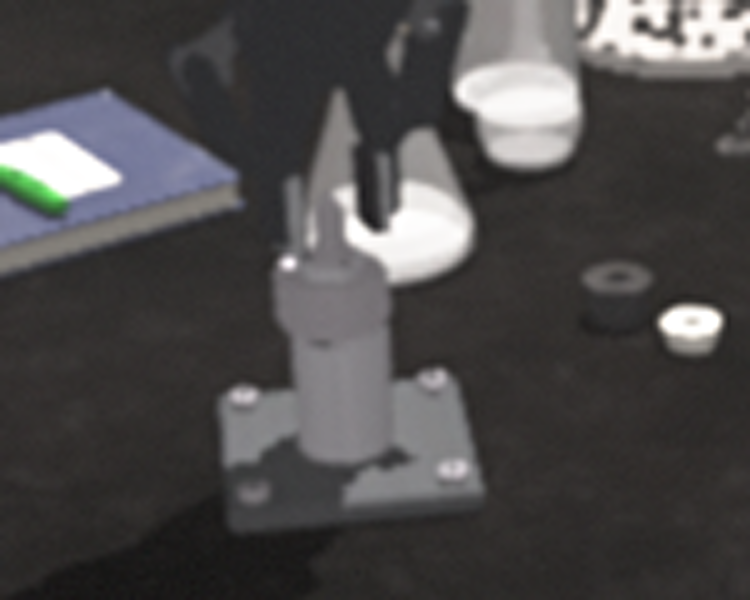

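Released: the bit stands home with the fingers clear on both sides. Now rising, opening, and turning back before gripping the nut.

Emit:
step_arm --steps "-2.5 0 0 0 -0.2; -5 0 0 0 0.2; -5.5 0 0 -10 1; -5.5 0 0 -20 1; -5.5 0 0 -30 1; -5.5 0 0 -40 1; -5.5 0 0 -50 1; -5.5 0 0 -60 1; -5.5 0 0 -60 1; -5.5 0 0 -60 1"

```text
time_s: 13.42
ee_pos: [0.4905, 0.1235, 0.3367]
tool_rot: [0.584, -0.398, 0.584, 0.398]
ft_force: [0.1, 0.4, 0.3]
opening: 0.996
```

```bash
python3 - <<'E'
from h import *
plan([0.4903,0.123,0.285])
im=imaging.camera("scene");cv2.imwrite("pics/s8.png",cv2.resize(im[180:300,190:340,::-1],None,fx=5,fy=5,interpolation=cv2.INTER_CUBIC))
E
```

```text
t 13.43 pos [0.4905 0.1235 0.3367] zyaw 68.52 xax [ 0.  0. -1.] j [ 0.247  0.292 -0.107  1.171 -0.     0.621]
F [0.12 0.39 0.3 ] M [ 0.045  0.012 -0.014] open 0.996
shift cm [ 5.17   0.006 -0.053]
```

View pics/s8.png

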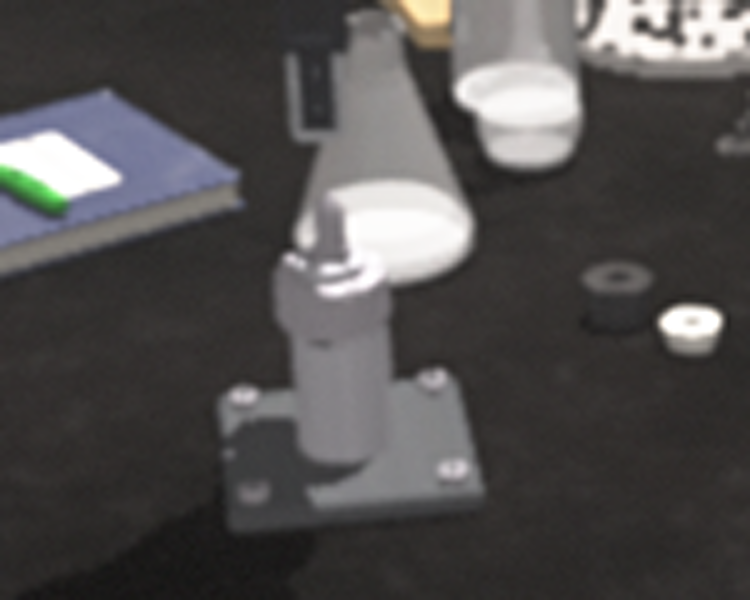

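Emit:
step_arm --steps "2 0 0 0 1; 4 0 0 0 1; 6 0 -0.05 0 1; 8 0 -0.05 0 1; 9 0 -0.05 0 1; 9.6 0 -0.05 0 1; 9.7 0 -0.05 0 1; 9.7 0 -0.05 0 1" --newtons 20

```text
time_s: 14.48
ee_pos: [0.4907, 0.1231, 0.2403]
tool_rot: [0.584, -0.399, 0.584, 0.399]
ft_force: [0.4, 1.2, 0.3]
opening: 1.002
```

```bash
python3 - <<'E'
from h import *
plan([0.4903,0.123,0.239])
im=imaging.camera("scene");cv2.imwrite("pics/s9.png",cv2.resize(im[180:300,190:340,::-1],None,fx=5,fy=5,interpolation=cv2.INTER_CUBIC))
E
```

```text
t 14.47 pos [0.4907 0.1231 0.2403] zyaw 68.65 xax [ 1.1e-03  2.0e-04 -1.0e+00] j [ 0.246  0.386 -0.249  0.934 -0.     0.618]
F [0.42 1.24 0.35] M [ 0.017 -0.048 -0.048] open 1.002
shift cm [ 0.127  0.032 -0.021]
```

View pics/s9.png

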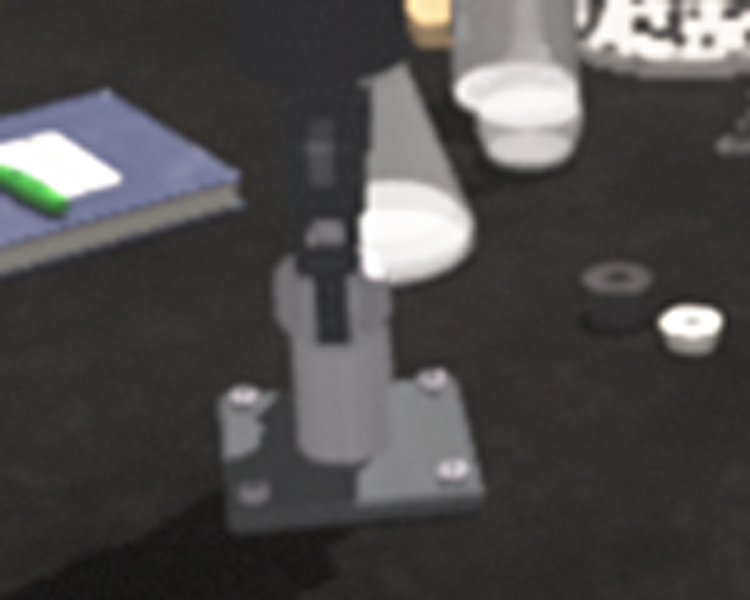

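The finger, at about (330,300), straddles the nut at the right height. Closing softly.

Emit:
step_arm --steps "0 0.03 0 0 0.3; 0 0.03 0 0 0; 0 0.03 0 0 0; 0 0.03 0 0 0; 0 0.03 0 0 0" --newtons 20

```text
time_s: 15.15
ee_pos: [0.4902, 0.1232, 0.2399]
tool_rot: [0.584, -0.399, 0.584, 0.399]
ft_force: [-0.1, 0.0, 2.2]
opening: 0.562
```

```bash
python3 - <<'E'
from h import *
plan([0.4903,0.123,0.239])
E
```

```text
t 15.15 pos [0.4902 0.1232 0.2399] zyaw 68.66 xax [ 4.e-04  2.e-04 -1.e+00] j [ 0.246  0.386 -0.25   0.934  0.     0.619]
F [-0.1   0.04  2.17] M [ 0.065  0.048 -0.023] open 0.562
shift cm [ 0.088 -0.017 -0.011]
```

```bash
cat > m.py <<'E'
from h import *
v=[];f=[]
for k in range(5):
    s,R=st(); v.append(s["moment"]); f.append(s["ft_force"]); imaging.camera("top")
s,R=st(); v.append(s["moment"]); f.append(s["ft_force"])
v=np.array(v);f=np.array(f);z=R[:,2]
print("t",round(s["time_s"],2),"Mz %.3f +- %.3f"%(v[:,2].mean(),v[:,2].std()/6**.5),"M",v.mean(0).round(3),"F",f.mean(0).round(2),"yaw",np.degrees(np.arctan2(z[1],z[0])).round(2),"j6",s["joint_positions"][5].round(4),"tau6",s["joint_torque"][5].round(3),"open",round(s["opening"],3),s["ee_pos"].round(4))
E
python3 m.py
```

```text
t 15.4 Mz -0.020 +- 0.014 M [ 0.096  0.015 -0.02 ] F [0.12 0.47 1.48] yaw 68.67 j6 0.6185 tau6 -0.04 open 0.56 [0.4902 0.1232 0.2398]
```

Emit:
step_arm --steps "0 0 0 0 -0.1; 0 0 0 0 -0.1; 0 0 0 2 -0.1; 0 0 0 4 -0.1; 0 0 0 6 -0.1" --newtons 60

```text
time_s: 16.02
ee_pos: [0.4902, 0.1231, 0.2398]
tool_rot: [0.604, -0.367, 0.604, 0.367]
ft_force: [-0.2, 0.1, 1.9]
opening: 0.55
```

```bash
python3 m.py
```

```text
t 16.27 Mz 0.265 +- 0.020 M [ 0.009 -0.128  0.265] F [0.6  0.17 2.06] yaw 62.65 j6 0.7234 tau6 0.211 open 0.546 [0.4902 0.1231 0.2397]
```

Emit:
step_arm --steps "0 0 0 2 -0.1; 0 0 0 4 -0.1; 0 0 0 6 -0.1; 0 0 0 8 -0.1; 0 0 0 10 -0.1"

```text
time_s: 16.9
ee_pos: [0.4901, 0.123, 0.2397]
tool_rot: [0.634, -0.313, 0.634, 0.313]
ft_force: [0.3, -1.1, 2.6]
opening: 0.553
```

```bash
python3 m.py
```

```text
t 17.15 Mz 0.261 +- 0.037 M [-0.278 -0.157  0.261] F [ 0.43 -1.69  2.26] yaw 52.63 j6 0.8981 tau6 0.203 open 0.549 [0.4901 0.123  0.2397]
```

Emit:
step_arm --steps "0 0 0 1 -0.1; 0 0 0 2 -0.1; 0 0 0 3 -0.1; 0 0 0 4 -0.1; 0 0 0 5 -0.1"

```text
time_s: 17.77
ee_pos: [0.49, 0.1229, 0.2397]
tool_rot: [0.647, -0.285, 0.647, 0.285]
ft_force: [0.0, -3.0, 2.3]
opening: 0.548
```

```bash
python3 m.py
```

```text
t 18.02 Mz 0.337 +- 0.014 M [-0.692 -0.118  0.337] F [ 0.4  -3.86  2.36] yaw 47.64 j6 0.9852 tau6 0.304 open 0.546 [0.49   0.123  0.2397]
```

Emit:
step_arm --steps "0 -0.02 -0.02 1 -0.1; 0 -0.02 -0.02 2 -0.1; 0 -0.02 -0.02 3 -0.1; 0 -0.02 -0.02 3 -0.1"

```text
time_s: 18.52
ee_pos: [0.49, 0.1228, 0.2397]
tool_rot: [0.654, -0.269, 0.654, 0.269]
ft_force: [0.7, -3.4, 1.7]
opening: 0.549
```

```bash
python3 m.py
```

```text
t 18.77 Mz 0.313 +- 0.016 M [-0.66   0.043  0.313] F [-0.53 -3.59  2.2 ] yaw 44.66 j6 1.0369 tau6 0.302 open 0.549 [0.49   0.1228 0.2397]
```

```bash
sed -i 's/^v=\[\];f=\[\]/v=[];f=[];T=[]/; s/v.append(s\["moment"\])/v.append(s["moment"]);T.append(s["joint_torque"][5])/; s/s\["joint_torque"\]\[5\].round(3)/np.mean(T).round(3),np.std(T).round(3)/' m.py; python3 m.py
```

```text
t 19.02 Mz 0.270 +- 0.015 M [-0.628  0.094  0.27 ] F [-0.5  -3.55  2.11] yaw 44.66 j6 1.0369 tau6 0.3 0.001 open 0.548 [0.49   0.1228 0.2396]
```

Emit:
step_arm --steps "0 -0.02 -0.02 1 -0.1; 0 -0.02 -0.02 2 -0.1; 0 -0.02 -0.02 3 -0.1; 0 -0.02 -0.02 4 -0.1; 0 -0.02 -0.02 5 -0.1"

```text
time_s: 19.65
ee_pos: [0.49, 0.1227, 0.2397]
tool_rot: [0.665, -0.239, 0.665, 0.24]
ft_force: [-1.1, -1.6, 2.8]
opening: 0.549
```

```bash
python3 m.py
```

```text
t 19.9 Mz 0.320 +- 0.024 M [-0.232  0.337  0.32 ] F [-1.92 -1.69  2.2 ] yaw 39.66 j6 1.1237 tau6 0.337 0.044 open 0.549 [0.49   0.1226 0.2397]
```

Emit:
step_arm --steps "0 0 0 1 -0.1; 0 0 0 2 -0.1; 0 0 0 3 -0.1; 0 0 0 4 -0.1; 0 0 0 5 -0.1; 0 0 0 5 -0.1"

```text
time_s: 20.65
ee_pos: [0.4899, 0.1226, 0.2396]
tool_rot: [0.675, -0.21, 0.675, 0.211]
ft_force: [-3.1, -0.3, 2.5]
opening: 0.547
```

```bash
python3 m.py
```

```text
t 20.9 Mz 0.299 +- 0.013 M [0.002 0.703 0.299] F [-3.67  0.23  2.43] yaw 34.66 j6 1.2109 tau6 0.312 0.015 open 0.553 [0.4899 0.1226 0.2396]
```

Emit:
step_arm --steps "0 0.02 -0.02 1 -0.1; 0 0.02 -0.02 2 -0.1; 0 0.02 -0.02 3 -0.1; 0 0.02 -0.02 4 -0.1; 0 0.02 -0.02 5 -0.1; 0 0.02 -0.02 5 -0.1"

```text
time_s: 21.65
ee_pos: [0.4898, 0.1226, 0.2397]
tool_rot: [0.683, -0.181, 0.684, 0.181]
ft_force: [-4.5, -0.1, 2.9]
opening: 0.552
```

```bash
python3 m.py
```

```text
t 21.9 Mz 0.305 +- 0.012 M [-0.048  0.743  0.305] F [-4.23 -0.12  2.29] yaw 29.65 j6 1.2984 tau6 0.313 0.016 open 0.546 [0.4898 0.1225 0.2397]
```

Emit:
step_arm --steps "0 0 0 1 -0.1; 0 0 0 2 -0.1; 0 0 0 3 -0.1; 0 0 0 4 -0.1; 0 0 0 5 -0.1; 0 0 0 5 -0.1"

```text
time_s: 22.65
ee_pos: [0.4897, 0.1225, 0.2396]
tool_rot: [0.691, -0.151, 0.691, 0.151]
ft_force: [-4.9, -1.3, 2.4]
opening: 0.543
```

```bash
python3 m.py
```

```text
t 22.9 Mz 0.338 +- 0.014 M [-0.166  0.914  0.338] F [-4.89 -0.91  2.54] yaw 24.64 j6 1.386 tau6 0.325 0.011 open 0.54 [0.4897 0.1225 0.2397]
```

Emit:
step_arm --steps "0 0 0 1 -0.1; 0 0 0 2 -0.1; 0 0 0 3 -0.1; 0 0 0 4 -0.1; 0 0 0 4 -0.1"

```text
time_s: 23.52
ee_pos: [0.4897, 0.1225, 0.2396]
tool_rot: [0.695, -0.127, 0.696, 0.127]
ft_force: [-5.3, -1.3, 2.8]
opening: 0.546
```

```bash
python3 m.py
```

```text
t 23.77 Mz 0.300 +- 0.007 M [-0.17   0.914  0.3  ] F [-4.96 -1.29  2.04] yaw 20.64 j6 1.4558 tau6 0.342 0.008 open 0.548 [0.4897 0.1225 0.2396]
```

Emit:
step_arm --steps "0 0 0 0 -0.1; 0 0 0 1 -0.1; 0 0 0 2 -0.1; 0 0 0 3 -0.1; 0 0 0 4 -0.1; 0 0 0 4 -0.1" --newtons 90

```text
time_s: 24.52
ee_pos: [0.4896, 0.1225, 0.2396]
tool_rot: [0.699, -0.102, 0.7, 0.102]
ft_force: [-6.3, -1.0, 2.6]
opening: 0.541
```

```bash
python3 m.py
```

```text
t 24.77 Mz 0.316 +- 0.013 M [-0.187  0.958  0.316] F [-5.26 -0.6   2.42] yaw 16.64 j6 1.5256 tau6 0.34 0.008 open 0.54 [0.4896 0.1225 0.2396]
```

Emit:
step_arm --steps "0 0 -0.02 1 -0.1; 0 0 -0.02 2 -0.1; 0 0 -0.02 3 -0.1; 0 0 -0.02 4 -0.1; 0 0 -0.02 4 -0.1"

```text
time_s: 25.4
ee_pos: [0.4895, 0.1224, 0.2396]
tool_rot: [0.703, -0.078, 0.703, 0.078]
ft_force: [-5.0, 0.1, 2.3]
opening: 0.54
```

```bash
python3 m.py
```

```text
t 25.65 Mz 0.356 +- 0.015 M [-0.173  0.924  0.356] F [-5.63 -0.79  2.54] yaw 12.64 j6 1.5953 tau6 0.371 0.008 open 0.542 [0.4895 0.1225 0.2396]
```

Emit:
step_arm --steps "0 0 -0.02 1 -0.1; 0 0 -0.02 2 -0.1; 0 0 -0.02 3 -0.1; 0 0 -0.02 3 -0.1"

```text
time_s: 26.15
ee_pos: [0.4894, 0.1224, 0.2397]
tool_rot: [0.705, -0.06, 0.705, 0.059]
ft_force: [-5.2, -1.3, 2.1]
opening: 0.543
```

```bash
python3 m.py
```

```text
t 26.4 Mz 0.525 +- 0.007 M [-0.214  0.918  0.525] F [-4.89 -1.26  2.37] yaw 9.64 j6 1.6477 tau6 0.509 0.008 open 0.544 [0.4894 0.1224 0.2397]
```

Torque has risen about 0.2 N m over running, at about 0.055 N m per degree. Turning 1.5° more.

Emit:
step_arm --steps "0 0 0 0.5 -0.1; 0 0 0 1 -0.1; 0 0 0 1.5 -0.1; 0 0 0 1.5 -0.1; 0 0 0 1.5 -0.1"

```text
time_s: 27.02
ee_pos: [0.4893, 0.1225, 0.2397]
tool_rot: [0.705, -0.05, 0.705, 0.05]
ft_force: [-4.7, -0.9, 3.1]
opening: 0.543
```

```bash
python3 m.py
```

```text
t 27.27 Mz 0.615 +- 0.013 M [-0.232  0.903  0.615] F [-4.88 -1.35  2.31] yaw 8.17 j6 1.6735 tau6 0.62 0.0 open 0.541 [0.4893 0.1224 0.2397]
```

That is +0.30 over running, so the target is reached. Opening and rising.

Emit:
step_arm --steps "0 0 0 0 0.3; 0 0 0 0 1; 0 0 0 0 1; 0 0 0 0 1; -3 0 0 0 1; -7 0 0 0 1; -11 0 0 0 1; -14 0 0 0 1; -14 0 0 0 1"

```text
time_s: 28.4
ee_pos: [0.4903, 0.1227, 0.3825]
tool_rot: [0.708, -0.05, 0.703, 0.051]
ft_force: [0.8, -0.3, 0.1]
opening: 0.999
```

```bash
python3 - <<'E'
from h import *
plan([0.4903,0.123,0.239])
im=imaging.camera("scene");cv2.imwrite("pics/s10.png",cv2.resize(im[180:380,190:440,::-1],None,fx=3,fy=3,interpolation=cv2.INTER_CUBIC))
E
```

```text
t 28.4 pos [0.4903 0.1227 0.3825] zyaw 8.15 xax [ 0.0063  0.0015 -1.    ] j [ 0.245  0.259 -0.029  1.276 -0.     1.674]
F [ 0.78 -0.28  0.06] M [-0.039  0.032 -0.025] open 0.999
shift cm [14.351  0.022 -0.089]
```

View pics/s10.png

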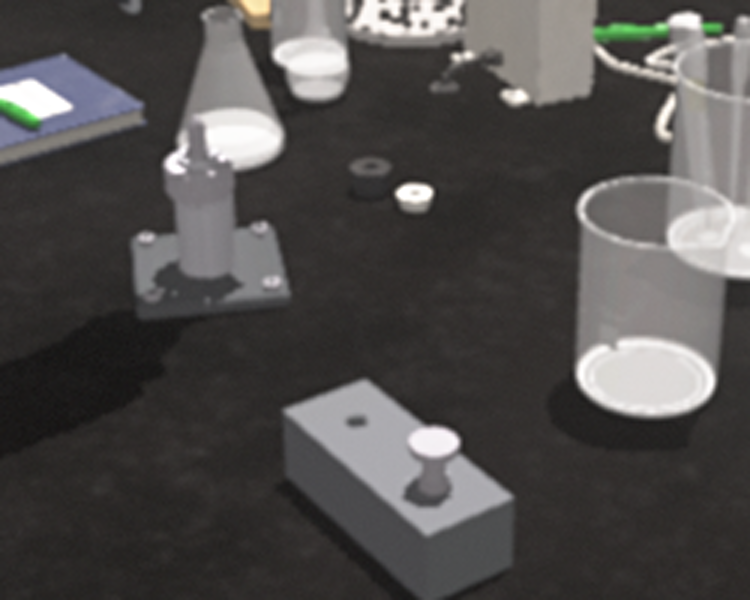

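```bash
python3 - <<'E'
from h import *
im=imaging.camera("scene");cv2.imwrite("pics/s11.png",cv2.resize(im[210:270,230:290,::-1],None,fx=10,fy=10,interpolation=cv2.INTER_CUBIC))
print(((proj("scene",[[.49,.1228,z] for z in (.132,.129,.107,.102)])-[230,210]+.5)*10-.5).round(0))
E
```

```text
[[254.  91.]
 [255. 104.]
 [261. 197.]
 [262. 218.]]
```

View pics/s11.png

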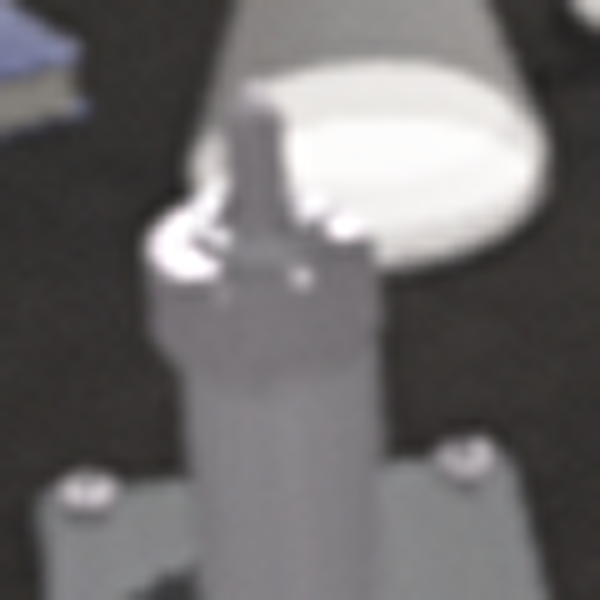

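The tip is at (257,85) against a predicted (254,91) for a home bit, so it is home within the calibration error, and it stands upright.

```bash
python3 -c "
from rig import arm
print(arm.job_done())"
```

```text
the job is handed in; nothing more can be done
None
```

I set the pointed bit fully home in the collet, let go of it, and tightened the nut clockwise to about 0.30 N m above its running torque. The job is handed in at about 28.5 s; it gave no verdict.

- **Insertion:** The shank entered the bore on the first try with no search. I read only 2–3 N, against the head's spring, when the shoulder touched the face.
- **Tightening:** The nut ran at about 0.31 N m. The torque began to rise after about 55° of turning, and I stopped at 0.615 N m. Raising the grip from 60 to 90 N left the running torque unchanged, so the fingers were not slipping on the nut. While turning, there was a steady side force of about 5 N on the nut, below the 15 N that would shift the head.
- **Last check:** The final picture shows the bit upright, with its tip within 1 px (about 1–2 mm) of the spot predicted for a home bit. That is about the camera calibration's error, so it supports "home" but does not prove it to the millimetre. I could not measure the jaw force directly; it is inferred from the torque.
- **Bystanders:** The disc bit, flask and beaker look unmoved by eye in the final picture. The gripper is open and clear above the holder, and the force reading is back to about zero.

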